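Line up the seasoning canisters by height

TASK

Before the prep shift, line the four seasoning canisters up on the board by height, one centred on each coaster: the tallest on the red coaster, then one after another down to the shortest at the far end of the row from the red one. Keep them upright, set each down without dropping it, and leave the steel bowl and the white tub where they are.

Things in the scene. Friction and masses are not known exactly. Their poses are not given: they have to be found in the camera images.
- can_blue_center (a point): tallest and widest of the four seasoning canisters: plain upright steel cylinder, 58 mm diameter, 110 mm tall in all, its top 12 mm a flat blue lid of practically the same diameter (fixed on). Loose, 70 to 420 g depending on size and filling, starts upright on the table on the robot's side of the board. The point is at its centre, 55 mm above its underside; z is up the canister.
- can_green_center (a point): second tallest of the four seasoning canisters: plain upright steel cylinder, 52 mm diameter, 90 mm tall in all, its top 12 mm a flat green lid of practically the same diameter (fixed on). Loose, 70 to 420 g depending on size and filling, starts upright on the table on the robot's side of the board. The point is at its centre, 45 mm above its underside; z is up the canister.
- can_yellow_center (a point): third tallest of the four seasoning canisters: plain upright steel cylinder, 46 mm diameter, 70 mm tall in all, its top 12 mm a flat yellow lid of practically the same diameter (fixed on). Loose, 70 to 420 g depending on size and filling, starts upright on the table on the robot's side of the board. The point is at its centre, 35 mm above its underside; z is up the canister.
- can_white_center (a point): shortest and narrowest of the four seasoning canisters: plain upright steel cylinder, 40 mm diameter, 50 mm tall in all, its top 12 mm a flat white lid of practically the same diameter (fixed on). Loose, 70 to 420 g depending on size and filling, starts upright on the table on the robot's side of the board. The point is at its centre, 25 mm above its underside; z is up the canister.
- coaster_red_top (a point): the red coaster: flat disc, 74 mm diameter, 3 mm thick, fixed on the light wood board (110 x 400 mm, 12 mm thick, fixed to the table); this point is at the centre of its upper face, 15 mm above the table. It lies at one end of the straight row of four coasters (100 mm between neighbours' centres); which end changes.
- coaster_mid_a_top (a point): black coaster: flat disc, 74 mm diameter, 3 mm thick, fixed on the light wood board (110 x 400 mm, 12 mm thick, fixed to the table); this point is at the centre of its upper face, 15 mm above the table. One of the two inner ones of the row; which of the two is next to the red one changes (neighbours' centres are 100 mm apart).
- coaster_mid_b_top (a point): black coaster: flat disc, 74 mm diameter, 3 mm thick, fixed on the light wood board (110 x 400 mm, 12 mm thick, fixed to the table); this point is at the centre of its upper face, 15 mm above the table. One of the two inner ones of the row; which of the two is next to the red one changes (neighbours' centres are 100 mm apart).
- coaster_last_top (a point): black coaster: flat disc, 74 mm diameter, 3 mm thick, fixed on the light wood board (110 x 400 mm, 12 mm thick, fixed to the table); this point is at the centre of its upper face, 15 mm above the table. It lies at the end of the row away from the red one.
- bowl: bystander: empty steel bowl, 170 mm across, 55 mm tall, on the left of the table (+y); loose; origin at the centre of its underside. To be left alone.
- tub: bystander: empty white plastic tub, open on top, 200 x 130 mm, 85 mm tall, on the right of the table (-y); loose; origin at the centre of its underside, x along its length. To be left alone.

How it is judged:
By the outcome, as a careful person would: the job done as asked, in the order asked, and still so for the second after the job is handed in, with the robot touching nothing.
It also fails if it takes over 115 s, if anything falls off the work surface, if the arm or the gripper's body presses on something with over 40 N, if the wrist force passes 120 N, or if a joint passes its speed limit or range.

ROBOT

A 7-joint arm with a two-finger parallel gripper is mounted at the origin on the work surface. World frame = base frame: x ahead of the robot, y to its left, z up, the work surface at z = 0. Lengths are in m, angles in rad, forces in N, time in s.
With the tool pointing down it reaches from about 0.4 to 0.85 m from the base axis. Payload 4.5 kg.
Tool frame: the origin (TCP) lies at the very end of the fingers, on their centre line; the grasp point (between the pads) lies 19 mm behind it (r.grip_point_offset is the distance from the TCP to the grasp point, in m); z points along the fingers, y is the line along which they close (so a half turn about z gives the same grasp; the last joint's range is limited). The gripper opens to 88 mm and grips with 3 to 60 N. Pads are 18 mm wide; open, the fingers measure 123 mm over their backs; the gripper's body (75 mm by 187 mm) begins 45 mm behind the grasp point.
Start: joints at [-1.259, 0.689, -0.195, 1.565, 0.157, 0.902, -0.215], TCP at [0.171, 0.601, 0.239] pointing down, gripper open.
Joint ranges: [-3.01, 3.01], [-0.46, 2.08], [-1.47, 1.51], [0.13, 2.56], [-1, 4.14], [0.04, 2.09], [-2.66, 2.66]. Speed limits (rad/s): [2.57, 2.57, 3.14, 3.14, 3.14, 3.14, 3.14].

INTERFACE

Orientations are given as a unit quaternion [x, y, z, w].
In Python, from plant import r gives the robot as it stands.
- The arm moves only by the tool carry_out, never from a script. Its argument "rows" is a list of rows, each a list of 3 entries, a list of its own where there are three numbers: the shift along the tool's x, y, z in cm, then the turn, a rotation vector about the tool's x, y, z in degrees, then the closure, from 0 (fully open) to 1 (shut). A call has 1 to 12 rows; each row is the pose to reach, as a shift and turn from the pose commanded when the call began, along the tool's axes at that moment; what a row does not reach only later rows make up. A row lasts 1/10 s, in which the tool goes at most 50 mm and 8.59 degrees, less where a joint would pass 70% of its speed; a pose out of reach is approached as far as the arm can. A call with a gripper value outside its range is refused whole. The fingers move at their own pace and stop on an object; "newtons" is the grip in N (left out, the last holds). Time passes only in rows, so rows that repeat a pose let the fingers close. It gives the time, the measured TCP pose, the force, the opening and the grip force at its end, in the units of the state.
- r.get_state(): the state, without advancing time (a new reading comes with each control period).
- r.snapshot(name): name is "scene" or "top" or "wrist"; returns a dict with "image" (400x640x3 uint8, red, green, blue), "fx", "fy", "cx", "cy" (pixels), "pose" (4x4, takes a point from camera to world coordinates). Camera axes: x right, y up, looking along -z (the intrinsics and any distortion apply to the point x, -y, -z); pixel columns grow to the right and rows downward; lengths in m; the calibration is good to about 2 mm. A picture is of the moment at which its call begins. There is no depth.
- r.finish_job(): hands the job in; it is judged then, once.
The state is a dict: "clock": time; "q": joint angles; "qd": joint speeds; "joint_torque": joint torques, N m; "tool_pos": TCP position; "eef_rot": TCP orientation; "contact_force": force on the tool from outside, world axes, zero at the start; "moment": the same for the moment, N m; "opening": opening from 0.0 (shut) to 1.0 (fully open); "finger_force": force on a finger pad.
Only numpy, scipy, OpenCV 4.12 (cv2) and the standard library are available. Lean on these libraries where they do the work, as an engineer would, in place of code of your own. Each camera call takes 0.05 s, during which the arm holds its last target. There are 200 camera calls.

## Working session

There is one attempt and no reset: what is moved stays moved. The work goes in short steps, Python scripts to look and compute and a tool call to move; the robot and the scene stay as the last step left them, time stands still between calls to the robot, and variables do not carry over. Pictures are saved under pics/ and viewed, at most 14 in all, crops included, and the job is handed in when it is done.

Besides the shell and the picture viewer there is one more tool, called in YAML: its name, and indented under it one key for each argument. carry_out: Moves the arm, as the interface text tells. Its arguments: {"type":"object","properties":{"rows":{"type":"array"},"newtons":{"type":"number"}},"required":["rows"]}

```bash
mkdir -p pics; ls; python3 - <<'E'
from plant import r
import cv2
for n in("top","scene"):
    s=r.snapshot(n); cv2.imwrite(f"pics/{n}0.png",s["image"][:,:,::-1]); print(n,s["fx"],s["fy"],s["cx"],s["cy"],s["pose"].round(4).tolist() if hasattr(s["pose"],'round') else s["pose"],s.keys())
st=r.get_state();print(st)
E
```

```text
pics
top 417.4860785323731 417.4860785323731 323.42408766083486 199.98132549585767 [[-0.0104, 0.9977, -0.067, 0.4591], [-0.9999, -0.0106, -0.0033, 0.0038], [-0.004, 0.067, 0.9977, 1.1561], [0.0, 0.0, 0.0, 1.0]] dict_keys(['image', 'fx', 'fy', 'cx', 'cy', 'pose'])
scene 414.7390097890548 414.7390097890548 322.5339640169022 198.97853338674378 [[0.8366, -0.295, 0.4615, 1.2124], [0.5477, 0.4652, -0.6955, -0.9908], [-0.0096, 0.8346, 0.5507, 0.8571], [0.0, 0.0, 0.0, 1.0]] dict_keys(['image', 'fx', 'fy', 'cx', 'cy', 'pose'])
{'clock': 0.1, 'q': array([-1.25918444,  0.68988896, -0.19449079,  1.56618383,  0.15731471,
        0.90250659, -0.21508251]), 'qd': array([ 0.00040388, -0.00237659, -0.00098202, -0.00215657,  0.00152519,
       -0.00077153, -0.00124957]), 'joint_torque': array([-2.98250729e-03, -5.28498924e+01, -1.27117619e+00, -1.53840172e+01,
       -5.24978538e-02,  1.91927880e-03,  5.16737236e-05]), 'tool_pos': array([0.17131979, 0.60050035, 0.23801143]), 'eef_rot': array([ 1.38423283e-01,  9.90372837e-01, -7.97622448e-04, -3.76656863e-05]), 'contact_force': array([-0.32479679, -0.9939286 , -0.58655317]), 'moment': array([0.02173825, 0.06753466, 0.03892957]), 'finger_force': 0.0, 'opening': 1.0027544560394102}
```

View pics/top0.png

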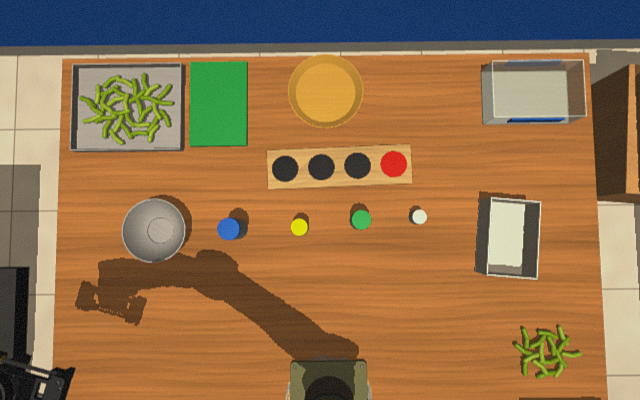

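View pics/scene0.png

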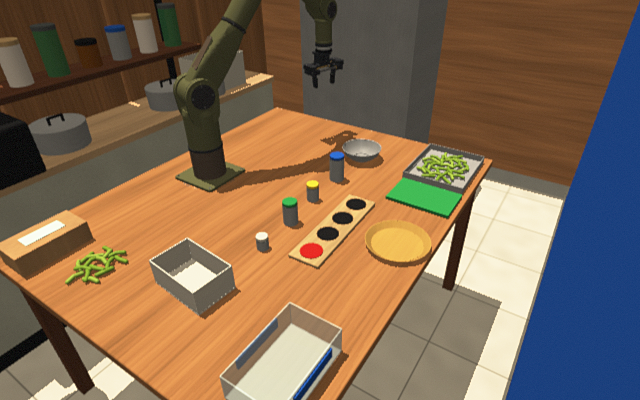

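The top view shows the lids: blue at (229,229), yellow (299,227), green (361,219) and white (419,216). The coasters are black at (285,168), (321,166) and (357,165), with red at (393,164), the -y end. The scene view agrees with this order.

```bash
cat > h.py <<'E'
import numpy as np, cv2
from scipy.spatial.transform import Rotation as R
H=dict(blue=.11,green=.09,yellow=.07,white=.05)
D=dict(blue=.058,green=.052,yellow=.046,white=.040,red=.074,black=.074)
def ray(s,uv,z):
    P=np.array(s["pose"]); d=P[:3,:3]@[(uv[0]-s["cx"])/s["fx"],-(uv[1]-s["cy"])/s["fy"],-1]
    return P[:3,3]+d*(z-P[2,3])/d[2]
def mask(im,c):
    h,S,v=[a.astype(int) for a in cv2.split(cv2.cvtColor(im,cv2.COLOR_RGB2HSV))]
    return {"blue":(abs(h-110)<12)&(S>130)&(v>90),"green":(abs(h-65)<15)&(S>120)&(v>60),"yellow":(abs(h-29)<5)&(S>180)&(v>120),
     "red":((h<6)|(h>174))&(S>180)&(v>110),"white":(S<50)&(v>165),"black":(v<45)}[c].astype(np.uint8)
def find(s,c,z,box=None):
    """blobs of about the right disc size: (centre world, equivalent diameter, uv)"""
    m=mask(s["image"],c); out=[]
    if box: k=np.zeros_like(m); k[box[1]:box[3],box[0]:box[2]]=1; m*=k
    for q in cv2.findContours(m,cv2.RETR_EXTERNAL,cv2.CHAIN_APPROX_NONE)[0]:
        if len(q)<10: continue
        pts=np.array([ray(s,p[0],z)[:2] for p in q],np.float32)
        (x,y),rad=cv2.minEnclosingCircle(pts)
        if abs(2*rad-D[c])<.016: out.append((np.round([x,y],4),round(2*rad,4),q[:,0].mean(0).round()))
    return out
def togo(st,p):
    """cm in tool axes, from the present TCP to p"""
    return (R.from_quat(st["eef_rot"]).inv().apply(np.array(p)-st["tool_pos"])*100).round(2)
E
python3 - <<'E'
from plant import r
from h import *
s=r.snapshot("top")
for c in H: print(c,find(s,c,H[c],(190,140,460,260)))
for c in("red","black"): print(c,find(s,c,.015,(190,140,460,260)))
st=r.get_state(); print(R.from_quat(st["eef_rot"]).as_matrix().round(3))
E
```

```text
blue [(array([0.4604, 0.2455]), 0.0559, array([228., 228.]))]
green [(array([ 0.4808, -0.0872]), 0.0498, array([361., 219.]))]
yellow [(array([0.4636, 0.0719]), 0.0449, array([299., 227.]))]
white [(array([ 0.4874, -0.2451]), 0.0372, array([419., 216.]))]
red [(array([ 0.634 , -0.1857]), 0.0716, array([393., 164.]))]
black []
[[-0.962  0.274 -0.   ]
 [ 0.274  0.962 -0.001]
 [-0.    -0.001 -1.   ]]
```

carry_out:
  rows:
    - [[-37.5,-26.2,-1],[0,0,74],0]
    - [[-37.5,-26.2,-1],[0,0,74],0]
    - [[-37.5,-26.2,-1],[0,0,74],0]
    - [[-37.5,-26.2,-1],[0,0,74],0]
    - [[-37.5,-26.2,-1],[0,0,74],0]
    - [[-37.5,-26.2,-1],[0,0,74],0]
    - [[-37.5,-26.2,-1],[0,0,74],0]
    - [[-37.5,-26.2,-1],[0,0,74],0]
    - [[-37.5,-26.2,-1],[0,0,74],0]
    - [[-37.5,-26.2,-1],[0,0,74],0]
    - [[-37.5,-26.2,-1],[0,0,74],0]
    - [[-37.5,-26.2,-1],[0,0,74],0]
  newtons: 30

```text
clock: 1.35
tool_pos: [0.459, 0.2477, 0.2484]
eef_rot: [0.706, 0.709, -0.0, -0.001]
contact_force: [-0.7, 0.3, 0.1]
opening: 0.995
finger_force: 0.0
```

```bash
python3 - <<'E'
from plant import r
from h import *
st=r.get_state(); print(st["clock"],st["tool_pos"],R.from_quat(st["eef_rot"]).as_matrix().round(3),st["q"].round(2),st["contact_force"])
w=r.snapshot("wrist"); cv2.imwrite("pics/w1.png",w["image"][:,:,::-1])
print("wrist",find(w,"blue",.11))
for n in("top","scene"):
    s=r.snapshot(n)
    m=(s["image"].max(2)<60).astype(np.uint8)
    for q in cv2.findContours(m,cv2.RETR_EXTERNAL,cv2.CHAIN_APPROX_NONE)[0]:
        pts=np.array([ray(s,p[0],.015)[:2] for p in q],np.float32); (x,y),d=cv2.minEnclosingCircle(pts)
        if .06<2*d<.09 and .5<x<.75: print(n,"black",x,y,2*d)
    print(n,"red",find(s,"red",.015))
E
```

```text
1.35 [0.45904919 0.24768737 0.2484378 ] [[-0.004  1.    -0.001]
 [ 1.     0.004  0.001]
 [ 0.001 -0.001 -1.   ]] [-0.66  0.54  0.13  1.87 -0.1   0.73 -0.47] [-0.6849322   0.30443791  0.07019224]
wrist [(array([0.4597, 0.2478]), 0.0559, array([317., 192.]))]
top black 0.6244757771492004 0.11399231851100922 0.06776829063892365
top black 0.6277627348899841 0.013726885430514812 0.0678328424692154
top black 0.6312376260757446 -0.08601517230272293 0.06706033647060394
top red [(array([ 0.6341, -0.1858]), 0.0713, array([393., 164.]))]
scene black 0.6315809488296509 -0.08922860026359558 0.06778186559677124
scene black 0.6282691359519958 0.010623142123222351 0.06672272831201553
scene black 0.624876081943512 0.11090349406003952 0.06582011282444
scene red [(array([ 0.6345, -0.1879]), 0.0709, array([311., 250.]))]
```

View pics/w1.png

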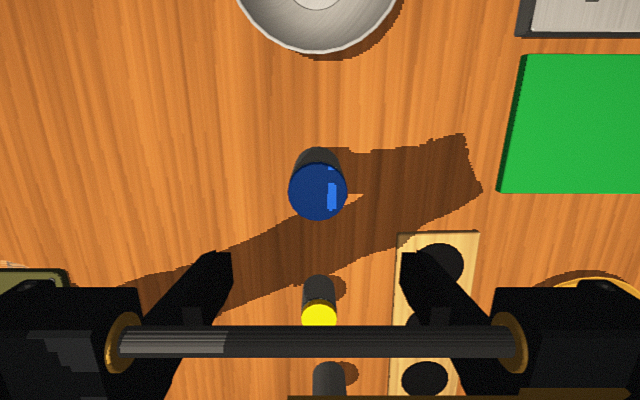

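The wrist view shows the blue lid at (317,192), with the yellow can behind it. The wrist and top measurements of blue agree within 2 mm. I'll grasp it now.

carry_out:
  rows:
    - [[0,0.1,5],[0,0,0],0]
    - [[0,0.1,9],[0,0,0],0]
    - [[0,0.1,13],[0,0,0],0]
    - [[0,0.1,16],[0,0,0],0]
    - [[0,0.1,18],[0,0,0],0]
    - [[0,0.1,18.7],[0,0,0],0]
    - [[0,0.1,18.7],[0,0,0],0]
    - [[0,0.1,18.7],[0,0,0],1]
    - [[0,0.1,18.7],[0,0,0],1]
    - [[0,0.1,18.7],[0,0,0],1]
    - [[0,0.1,18.7],[0,0,0],1]
    - [[0,0.1,18.7],[0,0,0],1]
  newtons: 30

```text
clock: 2.7
tool_pos: [0.461, 0.2465, 0.0623]
eef_rot: [0.707, 0.708, 0.0, -0.0]
contact_force: [-2.1, 0.1, 6.2]
opening: 0.652
finger_force: 30.0
```

carry_out:
  rows:
    - [[0,0,-0.5],[0,0,0],1]
    - [[0,0,-2],[0,0,0],1]
    - [[0,0,-4],[0,0,0],1]
    - [[0,0,-7],[0,0,0],1]
    - [[0,0,-10],[0,0,0],1]
    - [[0,0,-13],[0,0,0],1]
    - [[0,0,-15],[0,0,0],1]
    - [[0,0,-16],[0,0,0],1]
    - [[0,0,-16],[0,0,0],1]
    - [[0,0,-16],[0,0,0],1]

```text
clock: 3.7
tool_pos: [0.4605, 0.246, 0.2209]
eef_rot: [0.707, 0.708, -0.001, -0.0]
contact_force: [-0.4, 0.6, -3.1]
opening: 0.652
finger_force: 30.0
```

carry_out:
  rows:
    - [[-1,0.4,0],[0,0,0],1]
    - [[-4,1.6,0],[0,0,0],1]
    - [[-8,3.2,0],[0,0,0],1]
    - [[-13,5.2,0],[0,0,0],1]
    - [[-18,7.2,0],[0,0,0],1]
    - [[-23,9.2,0],[0,0,0],1]
    - [[-28,11.2,0],[0,0,0],1]
    - [[-33,13.3,0],[0,0,0],1]
    - [[-37,14.9,0],[0,0,0],1]
    - [[-40,16.1,0],[0,0,0],1]
    - [[-42.3,17,0],[0,0,0],1]
    - [[-43.3,17.4,0],[0,0,0],1]

```text
clock: 4.9
tool_pos: [0.6346, -0.1917, 0.2199]
eef_rot: [0.709, 0.706, -0.002, -0.0]
contact_force: [-0.5, 0.1, -3.1]
opening: 0.655
finger_force: 30.0
```

```bash
cat > look.py <<'E'
import sys
from plant import r
from h import *
st=r.get_state(); w=r.snapshot("wrist"); t=r.snapshot("top")
print(st["clock"],st["tool_pos"].round(4),R.from_quat(st["eef_rot"]).as_rotvec().round(3),st["contact_force"].round(1),st["q"].round(2))
for c in H:
    zz=H[c]+float(sys.argv[2] if len(sys.argv)>2 else 0)
    for n,s in(("w",w),("t",t)):
        for z in (H[c],H[c]+.015):
            f=find(s,c,z,None if n=="w" else (190,100,460,260))
            if f: print(n,c,z,[(a.tolist(),b) for a,b,_ in f])
print("red",find(w,"red",.015))
cv2.imwrite(f"pics/{sys.argv[1]}.png",w["image"][:,:,::-1]); cv2.imwrite(f"pics/{sys.argv[1]}t.png",t["image"][100:280,180:470,::-1])
E
python3 look.py a
```

```text
4.9 [ 0.6346 -0.1917  0.2199] [-2.226 -2.217  0.005] [-0.5  0.1 -3.1] [ 0.19  0.76  0.06  1.47 -0.05  0.92  0.26]
w green 0.09 [([0.4818, -0.0894], 0.0528)]
w green 0.105 [([0.4902, -0.0904], 0.0499)]
t green 0.09 [([0.4799, -0.0875], 0.0487)]
t green 0.105 [([0.4796, -0.0862], 0.048)]
t yellow 0.07 [([0.4636, 0.0721], 0.0449)]
t yellow 0.085 [([0.4636, 0.0712], 0.0443)]
w white 0.05 [([0.507, -0.473], 0.0369), ([0.4871, -0.2452], 0.0379)]
w white 0.065 [([0.5131, -0.4556], 0.0351), ([0.4941, -0.2386], 0.0361)]
red [(array([ 0.6337, -0.1855]), 0.0726, array([315., 166.]))]
```

View pics/a.png

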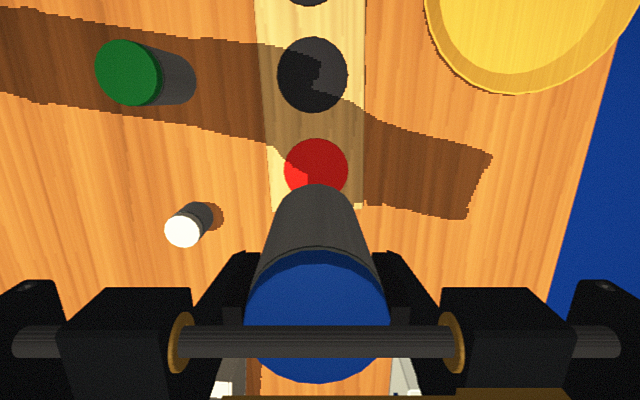

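The held blue can is upright in the gripper, short of the red disc at (315,166) because of the camera's slant. I'll settle and descend part way.

carry_out:
  rows:
    - [[0,0,2],[0,0,0],1]
    - [[0,0,5],[0,0,0],1]
    - [[0,0,8],[0,0,0],1]
    - [[0,0,10],[0,0,0],1]
    - [[0,0,11],[0,0,0],1]
    - [[0,0,11],[0,0,0],1]
    - [[0,0,11],[0,0,0],1]

```text
clock: 5.7
tool_pos: [0.6364, -0.1856, 0.1125]
eef_rot: [0.706, 0.708, 0.001, 0.0]
contact_force: [0.1, -0.2, -1.9]
opening: 0.647
finger_force: 30.0
```

carry_out:
  rows:
    - [[-0.1,-0.2,1],[0,0,0],1]
    - [[-0.1,-0.2,2],[0,0,0],1]
    - [[-0.1,-0.2,2.6],[0,0,0],1]
    - [[-0.1,-0.2,3.0],[0,0,0],1]
    - [[-0.1,-0.2,3.2],[0,0,0],1]
    - [[-0.1,-0.2,3.3],[0,0,0],1]
    - [[-0.1,-0.2,3.4],[0,0,0],1]
    - [[-0.1,-0.2,3.5],[0,0,0],1]
    - [[-0.1,-0.2,3.5],[0,0,0],1]
    - [[-0.1,-0.2,3.5],[0,0,0],1]

```text
clock: 6.7
tool_pos: [0.634, -0.1876, 0.0774]
eef_rot: [0.707, 0.708, 0.0, 0.0]
contact_force: [-1.8, -0.1, 4.3]
opening: 0.651
finger_force: 30.0
```

carry_out:
  rows:
    - [[0,0,0],[0,0,0],0.3]
    - [[0,0,0],[0,0,0],0.2]
    - [[0,0,0],[0,0,0],0]
    - [[0,0,0],[0,0,0],0]
    - [[0,0,0],[0,0,0],0]
    - [[0,0,-1],[0,0,0],0]
    - [[0,0,-4],[0,0,0],0]
    - [[0,0,-8],[0,0,0],0]
    - [[0,0,-12],[0,0,0],0]
    - [[0,0,-14.5],[0,0,0],0]
    - [[0,0,-15.5],[0,0,0],0]
    - [[0,0,-15.5],[0,0,0],0]

```text
clock: 7.9
tool_pos: [0.6345, -0.1877, 0.2333]
eef_rot: [0.707, 0.708, 0.001, 0.001]
contact_force: [-0.1, -0.1, -0.3]
opening: 1.001
finger_force: 0.0
```

carry_out:
  rows:
    - [[2,-4,0],[0,0,0],0]
    - [[4,-8,0],[0,0,0],0]
    - [[7,-11.5,0],[0,0,0],0]
    - [[9,-14.5,0],[0,0,0],0]
    - [[9.9,-15.3,0],[0,0,0],0]
    - [[9.9,-15.3,0],[0,0,0],0]
    - [[9.9,-15.3,0],[0,0,0],0]
    - [[9.9,-15.3,0],[0,0,0],0]

```text
clock: 8.7
tool_pos: [0.4821, -0.0898, 0.2314]
eef_rot: [0.707, 0.707, 0.0, 0.001]
contact_force: [-0.1, 0.1, 0.9]
opening: 1.001
finger_force: 0.0
```

```bash
python3 look.py b
```

```text
8.7 [ 0.4821 -0.0898  0.2314] [2.22  2.221 0.   ] [-0.1  0.1  0.9] [ 0.05  0.53  0.06  1.98 -0.05  0.63  0.14]
w blue 0.11 [([0.6383, -0.1935], 0.0591)]
w blue 0.125 [([0.6295, -0.183], 0.0557)]
t blue 0.11 [([0.6357, -0.1883], 0.0566)]
t blue 0.125 [([0.6331, -0.1855], 0.0558)]
w green 0.09 [([0.4797, -0.0873], 0.0498)]
w green 0.105 [([0.4798, -0.0831], 0.0472)]
w yellow 0.07 [([0.4631, 0.0693], 0.0438)]
w yellow 0.085 [([0.464, 0.0656], 0.0417)]
t yellow 0.07 [([0.4635, 0.0716], 0.0451)]
t yellow 0.085 [([0.4634, 0.0707], 0.0444)]
w white 0.05 [([0.4863, -0.2447], 0.0377)]
w white 0.065 [([0.4861, -0.2337], 0.036)]
red [(array([ 0.6325, -0.1826]), 0.0725, array([432., 233.]))]
```

View pics/bt.png

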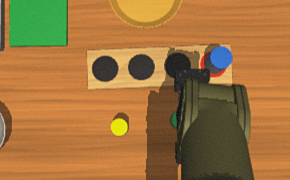

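Blue stands centred on red: the top camera puts its lid within 1 mm of the coaster centre. Next is green.

carry_out:
  rows:
    - [[0.2,-0.2,5],[0,0,0],0]
    - [[0.2,-0.2,9],[0,0,0],0]
    - [[0.2,-0.2,13],[0,0,0],0]
    - [[0.2,-0.2,16],[0,0,0],0]
    - [[0.2,-0.2,18],[0,0,0],0]
    - [[0.2,-0.2,19],[0,0,0],0]
    - [[0.2,-0.2,19],[0,0,0],0]
    - [[0.2,-0.2,19],[0,0,0],1]
    - [[0.2,-0.2,19],[0,0,0],1]
    - [[0.2,-0.2,19],[0,0,0],1]
    - [[0.2,-0.2,19],[0,0,0],1]
    - [[0.2,-0.2,19],[0,0,0],1]
  newtons: 30

```text
clock: 10.0
tool_pos: [0.4794, -0.0867, 0.0422]
eef_rot: [0.707, 0.708, 0.001, 0.001]
contact_force: [-0.5, -0.4, 4.1]
opening: 0.582
finger_force: 30.0
```

carry_out:
  rows:
    - [[0,0,0],[0,0,0],1]
    - [[0,0,-0.5],[0,0,0],1]
    - [[0,0,-2],[0,0,0],1]
    - [[0,0,-4],[0,0,0],1]
    - [[0,0,-6],[0,0,0],1]
    - [[0,0,-7.5],[0,0,0],1]
    - [[0,0,-8],[0,0,0],1]
    - [[0,0,-8],[0,0,0],1]

```text
clock: 10.8
tool_pos: [0.4786, -0.0867, 0.122]
eef_rot: [0.707, 0.708, 0.0, 0.0]
contact_force: [0.1, 0.3, -3.9]
opening: 0.585
finger_force: 30.0
```

carry_out:
  rows:
    - [[0,1,0],[0,0,0],1]
    - [[0,3,0],[0,0,0],1]
    - [[0,6,0],[0,0,0],1]
    - [[0,9,0],[0,0,0],1]
    - [[0,12,0],[0,0,0],1]
    - [[0,14.3,0],[0,0,0],1]
    - [[-0.1,15.3,0],[0,0,0],1]
    - [[-0.1,15.3,1],[0,0,0],1]
    - [[-0.1,15.3,3],[0,0,0],1]
    - [[-0.1,15.3,4],[0,0,0],1]
    - [[-0.1,15.3,4],[0,0,0],1]
    - [[-0.1,15.3,4],[0,0,0],1]

```text
clock: 12.0
tool_pos: [0.6311, -0.0875, 0.0813]
eef_rot: [0.707, 0.708, -0.0, -0.0]
contact_force: [0.0, -0.3, -3.1]
opening: 0.58
finger_force: 30.0
```

carry_out:
  rows:
    - [[0,0,0.8],[0,0,0],1]
    - [[0,0,1.5],[0,0,0],1]
    - [[0,0,1.9],[0,0,0],1]
    - [[0,0,2.1],[0,0,0],1]
    - [[0,0,2.2],[0,0,0],1]
    - [[0,0,2.3],[0,0,0],1]
    - [[0,0,2.4],[0,0,0],1]
    - [[0,0,2.45],[0,0,0],1]
    - [[0,0,2.5],[0,0,0],1]
    - [[0,0,2.5],[0,0,0],1]
    - [[0,0,2.5],[0,0,0],1]

```text
clock: 13.1
tool_pos: [0.6317, -0.0875, 0.0573]
eef_rot: [0.707, 0.708, 0.0, 0.0]
contact_force: [-2.1, -0.5, 5.8]
opening: 0.58
finger_force: 30.0
```

carry_out:
  rows:
    - [[0,0,0],[0,0,0],0.35]
    - [[0,0,0],[0,0,0],0.25]
    - [[0,0,0],[0,0,0],0]
    - [[0,0,0],[0,0,0],0]
    - [[0,0,0],[0,0,0],0]
    - [[0,0,-1],[0,0,0],0]
    - [[0,0,-4],[0,0,0],0]
    - [[0,0,-8],[0,0,0],0]
    - [[0,0,-12],[0,0,0],0]
    - [[0,0,-14],[0,0,0],0]
    - [[0,0,-15],[0,0,0],0]
    - [[0,0,-15],[0,0,0],0]

```text
clock: 14.3
tool_pos: [0.6324, -0.0876, 0.2082]
eef_rot: [0.707, 0.708, 0.001, 0.001]
contact_force: [0.4, 0.7, -0.7]
opening: 1.001
finger_force: 0.0
```

carry_out:
  rows:
    - [[3,-3,0],[0,0,0],0]
    - [[6,-6,0],[0,0,0],0]
    - [[9.5,-10,0],[0,0,0],0]
    - [[13,-14,0],[0,0,0],0]
    - [[15,-16,0],[0,0,0],0]
    - [[15.8,-16.8,0],[0,0,0],0]
    - [[15.8,-16.8,0],[0,0,0],0]
    - [[15.8,-16.8,0],[0,0,0],0]
    - [[15.8,-16.8,0],[0,0,0],0]

```text
clock: 15.2
tool_pos: [0.4649, 0.0688, 0.2065]
eef_rot: [0.708, 0.707, 0.0, 0.001]
contact_force: [-1.0, 0.3, 0.4]
opening: 1.0
finger_force: 0.0
```

```bash
python3 look.py c
```

```text
15.2 [0.4649 0.0688 0.2065] [2.222 2.219 0.   ] [-1.   0.3  0.4] [-0.3   0.55  0.09  2.07 -0.09  0.53 -0.15]
t blue 0.11 [([0.6352, -0.1886], 0.0563)]
t blue 0.125 [([0.6327, -0.1858], 0.0555)]
w green 0.105 [([0.6564, 0.2081], 0.0664)]
t green 0.09 [([0.6339, -0.0891], 0.0521)]
t green 0.105 [([0.6314, -0.0878], 0.0513)]
t white 0.05 [([0.4874, -0.2451], 0.0372)]
t white 0.065 [([0.487, -0.2417], 0.0367)]
red []
```

View pics/ct.png

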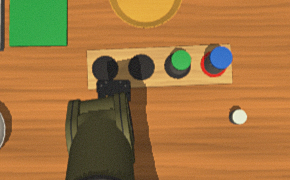

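Green stands centred on its coaster, next to blue. Next is yellow.

carry_out:
  rows:
    - [[0.2,-0.1,5],[0,0,0],0]
    - [[0.2,-0.1,9],[0,0,0],0]
    - [[0.2,-0.1,13],[0,0,0],0]
    - [[0.2,-0.1,16],[0,0,0],0]
    - [[0.2,-0.1,17.3],[0,0,0],0]
    - [[0.2,-0.1,18],[0,0,0],0]
    - [[0.2,-0.1,18],[0,0,0],0]
    - [[0.2,-0.1,18],[0,0,0],1]
    - [[0.2,-0.1,18],[0,0,0],1]
    - [[0.2,-0.1,18],[0,0,0],1]
    - [[0.2,-0.1,18],[0,0,0],1]
    - [[0.2,-0.1,18],[0,0,0],1]
  newtons: 30

```text
clock: 16.5
tool_pos: [0.4626, 0.0724, 0.027]
eef_rot: [0.707, 0.708, 0.0, 0.0]
contact_force: [0.1, 0.6, -0.8]
opening: 0.569
finger_force: 0.0
```

carry_out:
  rows:
    - [[0,0,0],[0,0,0],1]
    - [[0,0,-0.5],[0,0,0],1]
    - [[0,0,-2],[0,0,0],1]
    - [[0,0,-4],[0,0,0],1]
    - [[0,0,-6],[0,0,0],1]
    - [[0,0,-7.5],[0,0,0],1]
    - [[0,0,-8],[0,0,0],1]
    - [[0,0,-8],[0,0,0],1]

```text
clock: 17.3
tool_pos: [0.4626, 0.0724, 0.1072]
eef_rot: [0.707, 0.708, 0.0, 0.0]
contact_force: [0.0, 0.4, -3.5]
opening: 0.51
finger_force: 30.0
```

carry_out:
  rows:
    - [[-0.4,1,0],[0,0,0],1]
    - [[-1.1,3,0],[0,0,0],1]
    - [[-2.2,6,0],[0,0,0],1]
    - [[-3.3,9,0],[0,0,0],1]
    - [[-4.5,12.5,0],[0,0,0],1]
    - [[-5.5,15.5,0],[0,0,0],1]
    - [[-5.9,16.5,0],[0,0,0],1]
    - [[-5.9,16.5,1],[0,0,0],1]
    - [[-5.9,16.5,3],[0,0,0],1]
    - [[-5.9,16.5,4],[0,0,0],1]
    - [[-5.9,16.5,4],[0,0,0],1]
    - [[-5.9,16.5,4],[0,0,0],1]

```text
clock: 18.5
tool_pos: [0.6269, 0.0138, 0.0663]
eef_rot: [0.706, 0.708, -0.0, -0.0]
contact_force: [0.6, -0.1, -1.9]
opening: 0.511
finger_force: 30.0
```

carry_out:
  rows:
    - [[-0.1,0.1,0.8],[0,0,0],1]
    - [[-0.1,0.1,1.5],[0,0,0],1]
    - [[-0.1,0.1,1.9],[0,0,0],1]
    - [[-0.1,0.1,2.1],[0,0,0],1]
    - [[-0.1,0.1,2.2],[0,0,0],1]
    - [[-0.1,0.1,2.3],[0,0,0],1]
    - [[-0.1,0.1,2.4],[0,0,0],1]
    - [[-0.1,0.1,2.45],[0,0,0],1]
    - [[-0.1,0.1,2.5],[0,0,0],1]
    - [[-0.1,0.1,2.5],[0,0,0],1]
    - [[-0.1,0.1,2.5],[0,0,0],1]

```text
clock: 19.6
tool_pos: [0.6286, 0.0125, 0.042]
eef_rot: [0.707, 0.708, 0.0, 0.0]
contact_force: [-1.0, 0.2, 2.5]
opening: 0.516
finger_force: 30.0
```

carry_out:
  rows:
    - [[0,0,0],[0,0,0],0.4]
    - [[0,0,0],[0,0,0],0.3]
    - [[0,0,0],[0,0,0],0]
    - [[0,0,0],[0,0,0],0]
    - [[0,0,0],[0,0,0],0]
    - [[0,0,-1],[0,0,0],0]
    - [[0,0,-4],[0,0,0],0]
    - [[0,0,-8],[0,0,0],0]
    - [[0,0,-12],[0,0,0],0]
    - [[0,0,-15.5],[0,0,0],0]
    - [[0,0,-17],[0,0,0],0]
    - [[0,0,-17],[0,0,0],0]

```text
clock: 20.8
tool_pos: [0.6303, 0.0125, 0.2152]
eef_rot: [0.707, 0.708, 0.002, 0.002]
contact_force: [0.2, -0.2, -0.1]
opening: 0.997
finger_force: 0.0
```

carry_out:
  rows:
    - [[-2,-3,0],[0,0,0],0]
    - [[-5,-6,0],[0,0,0],0]
    - [[-9,-8,0],[0,0,0],0]
    - [[-13,-10,0],[0,0,0],0]
    - [[-17,-12,0],[0,0,0],0]
    - [[-21,-13,0],[0,0,0],0]
    - [[-24.5,-14,0],[0,0,0],0]
    - [[-25.8,-14.2,0],[0,0,0],0]
    - [[-25.8,-14.2,0],[0,0,0],0]
    - [[-25.8,-14.2,0],[0,0,0],0]
    - [[-25.8,-14.2,0],[0,0,0],0]

```text
clock: 21.9
tool_pos: [0.4878, -0.243, 0.2114]
eef_rot: [0.705, 0.709, 0.001, -0.001]
contact_force: [0.6, -0.2, -0.4]
opening: 0.997
finger_force: 0.0
```

```bash
python3 look.py d
```

```text
21.9 [ 0.4878 -0.243   0.2114] [-2.215e+00 -2.226e+00 -2.000e-03] [ 0.6 -0.2 -0.4] [ 0.37  0.62  0.01  1.84 -0.02  0.68  0.4 ]
w blue 0.11 [([0.6406, -0.1884], 0.0611)]
w blue 0.125 [([0.6312, -0.1867], 0.0574)]
t blue 0.11 [([0.6357, -0.1889], 0.0576)]
t blue 0.125 [([0.6331, -0.1861], 0.0568)]
w green 0.09 [([0.6368, -0.0913], 0.0558)]
w green 0.105 [([0.6283, -0.0952], 0.0527)]
t green 0.09 [([0.6339, -0.0896], 0.0517)]
t green 0.105 [([0.6314, -0.0883], 0.051)]
t yellow 0.07 [([0.6312, 0.0132], 0.0465)]
t yellow 0.085 [([0.6288, 0.013], 0.0459)]
w white 0.05 [([0.3117, -0.5063], 0.0473)]
w white 0.065 [([0.3202, -0.4893], 0.045)]
red [(array([ 0.6326, -0.1862]), 0.0732, array([441., 121.]))]
```

View pics/dt.png

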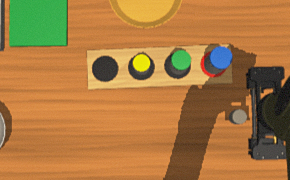

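Yellow is centred. White has not moved (crop 238,116; it is now in the arm's shadow), so I'll grasp it at the position measured earlier.

carry_out:
  rows:
    - [[-0.2,-0.1,5],[0,0,0],0]
    - [[-0.2,-0.1,10],[0,0,0],0]
    - [[-0.2,-0.1,14],[0,0,0],0]
    - [[-0.2,-0.1,17],[0,0,0],0]
    - [[-0.2,-0.1,19],[0,0,0],0]
    - [[-0.2,-0.1,19.9],[0,0,0],0]
    - [[-0.2,-0.1,19.9],[0,0,0],0]
    - [[-0.2,-0.1,19.9],[0,0,0],0.3]
    - [[-0.2,-0.1,19.9],[0,0,0],1]
    - [[-0.2,-0.1,19.9],[0,0,0],1]
  newtons: 30

```text
clock: 23.0
tool_pos: [0.4866, -0.2479, 0.0138]
eef_rot: [0.707, 0.708, 0.0, 0.001]
contact_force: [-0.2, -0.0, -0.6]
opening: 0.752
finger_force: 0.0
```

carry_out:
  rows:
    - [[0,0,0],[0,0,0],1]
    - [[0,0,0],[0,0,0],1]
    - [[0,0,0],[0,0,0],1]
    - [[0,0,0],[0,0,0],1]
    - [[0,0,0],[0,0,0],1]
    - [[0,0,0],[0,0,0],1]

```text
clock: 23.6
tool_pos: [0.4861, -0.2477, 0.0128]
eef_rot: [0.707, 0.708, 0.0, 0.0]
contact_force: [1.3, -0.0, 2.6]
opening: 0.446
finger_force: 30.0
```

carry_out:
  rows:
    - [[0,0,-0.5],[0,0,0],1]
    - [[0,0,-2],[0,0,0],1]
    - [[0,0,-5],[0,0,0],1]
    - [[0,0,-9],[0,0,0],1]
    - [[0,0,-12],[0,0,0],1]
    - [[0,0,-14],[0,0,0],1]
    - [[0,0,-15],[0,0,0],1]
    - [[0,0,-15],[0,0,0],1]

```text
clock: 24.4
tool_pos: [0.4864, -0.248, 0.1642]
eef_rot: [0.707, 0.708, 0.001, 0.001]
contact_force: [0.3, -0.4, -1.5]
opening: 0.446
finger_force: 30.0
```

carry_out:
  rows:
    - [[1,0,0],[0,0,0],1]
    - [[4,0,0],[0,0,0],1]
    - [[8,0,0],[0,0,0],1]
    - [[12,1,0],[0,0,0],1]
    - [[16,3,0],[0,0,0],1]
    - [[20,5,0],[0,0,0],1]
    - [[24,7,0],[0,0,0],1]
    - [[28,9.5,0],[0,0,0],1]
    - [[32,12,0],[0,0,0],1]
    - [[35,13.4,0],[0,0,0],1]
    - [[35.8,13.9,0],[0,0,0],1]
    - [[35.8,13.9,0],[0,0,0],1]

```text
clock: 25.6
tool_pos: [0.6233, 0.1127, 0.1609]
eef_rot: [0.705, 0.709, -0.001, -0.001]
contact_force: [-0.5, -1.4, -0.9]
opening: 0.448
finger_force: 30.0
```

carry_out:
  rows:
    - [[0,0,1],[0,0,0],1]
    - [[0,0,4],[0,0,0],1]
    - [[0,0,7],[0,0,0],1]
    - [[0,0,9.5],[0,0,0],1]
    - [[0,0,10.5],[0,0,0],1]
    - [[0,0,10.5],[0,0,0],1]
    - [[0,0,10.5],[0,0,0],1]

```text
clock: 26.3
tool_pos: [0.6247, 0.1094, 0.0584]
eef_rot: [0.707, 0.707, 0.0, 0.0]
contact_force: [-0.6, 0.8, -0.7]
opening: 0.443
finger_force: 30.0
```

```bash
python3 look.py e
```

```text
26.3 [0.6247 0.1094 0.0584] [2.221e+00 2.221e+00 1.000e-03] [-0.6  0.8 -0.7] [-0.29  0.94  0.09  1.66 -0.14  0.54 -0.13]
t blue 0.11 [([0.6357, -0.1883], 0.0566)]
t blue 0.125 [([0.6331, -0.1855], 0.0558)]
w green 0.105 [([0.6862, 0.2126], 0.0608)]
t green 0.09 [([0.6335, -0.0893], 0.0515)]
t green 0.105 [([0.6311, -0.0879], 0.0508)]
t yellow 0.07 [([0.6309, 0.0127], 0.0459)]
t yellow 0.085 [([0.6286, 0.0126], 0.0453)]
red []
```

View pics/e.png

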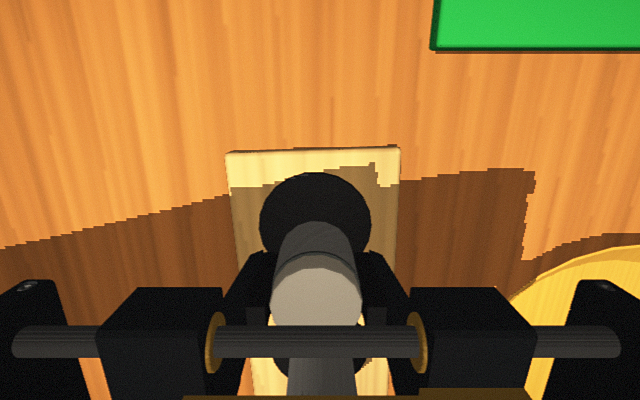

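The held white can is in line with the last black coaster (disc near (315,225)). Now the final lowering.

carry_out:
  rows:
    - [[0,0,1],[0,0,0],1]
    - [[0,0,2],[0,0,0],1]
    - [[0,0,2.5],[0,0,0],1]
    - [[0,0,2.7],[0,0,0],1]
    - [[0,0,2.8],[0,0,0],1]
    - [[0,0,2.9],[0,0,0],1]
    - [[0,0,3.0],[0,0,0],1]
    - [[0,0,3.05],[0,0,0],1]
    - [[0,0,3.1],[0,0,0],1]
    - [[0,0,3.1],[0,0,0],1]
    - [[0,0,3.1],[0,0,0],1]

```text
clock: 27.5
tool_pos: [0.6246, 0.1106, 0.0279]
eef_rot: [0.707, 0.708, 0.0, 0.0]
contact_force: [-2.9, 0.5, 7.4]
opening: 0.446
finger_force: 30.0
```

carry_out:
  rows:
    - [[0,0,0],[0,0,0],0.45]
    - [[0,0,0],[0,0,0],0.35]
    - [[0,0,0],[0,0,0],0]
    - [[0,0,0],[0,0,0],0]
    - [[0,0,0],[0,0,0],0]
    - [[0,0,0],[0,0,0],0]
    - [[0,0,-1],[0,0,0],0]
    - [[0,0,-4],[0,0,0],0]
    - [[0,0,-8],[0,0,0],0]
    - [[0,0,-12],[0,0,0],0]
    - [[0,0,-16],[0,0,0],0]
    - [[0,0,-18],[0,0,0],0]

```text
clock: 28.7
tool_pos: [0.6261, 0.1106, 0.2114]
eef_rot: [0.707, 0.707, 0.003, 0.002]
contact_force: [0.9, 0.1, 0.2]
opening: 1.001
finger_force: 0.0
```

carry_out:
  rows:
    - [[2,-4,0],[0,0,0],0]
    - [[4,-8,0],[0,0,0],0]
    - [[7,-12,0],[0,0,0],0]
    - [[10,-15,0],[0,0,0],0]
    - [[14,-17,0],[0,0,0],0]
    - [[16,-17,0],[0,0,0],0]
    - [[16,-17,0],[0,0,0],0]
    - [[16,-17,0],[0,0,0],0]
    - [[16,-17,0],[0,0,0],0]

```text
clock: 29.6
tool_pos: [0.4548, 0.2683, 0.207]
eef_rot: [0.708, 0.707, -0.0, 0.001]
contact_force: [0.3, -0.7, -0.4]
opening: 1.001
finger_force: 0.0
```

```bash
python3 look.py f; python3 - <<'E'
from plant import r
import cv2
cv2.imwrite("pics/end.png",r.snapshot("scene")["image"][:,:,::-1])
E
```

```text
29.6 [0.4548 0.2683 0.207 ] [ 2.222e+00  2.219e+00 -1.000e-03] [ 0.3 -0.7 -0.4] [-0.72  0.61  0.16  1.9  -0.15  0.64 -0.47]
t blue 0.11 [([0.6357, -0.1883], 0.0566)]
t blue 0.125 [([0.6331, -0.1855], 0.0558)]
t green 0.09 [([0.6339, -0.0892], 0.0521)]
t green 0.105 [([0.6314, -0.0878], 0.0513)]
t yellow 0.07 [([0.631, 0.0129], 0.0461)]
t yellow 0.085 [([0.6287, 0.0128], 0.0455)]
t white 0.05 [([0.6265, 0.1139], 0.0389)]
t white 0.065 [([0.6242, 0.1124], 0.0384)]
red []
```

View pics/end.png

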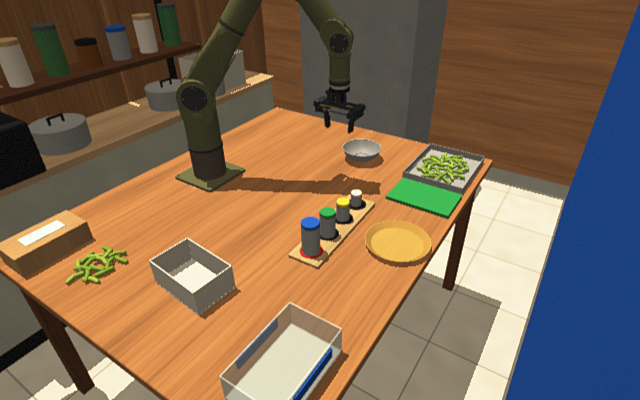

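View pics/ft.png

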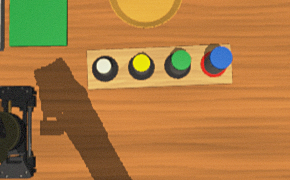

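Both views show all four canisters upright, in order down from blue on red (scene (311,237)) to white (356,199). Each is within 2 mm of its coaster centre, and the bowl and tub are untouched, so I'm handing in.

```bash
python3 -c "
from plant import r
print(r.finish_job())"
```

```text
the job is handed in; nothing more can be done
None
```

The job is handed in at about 30 s: blue (tallest) is on the red coaster, then green, yellow and white, all upright and within about 2 mm of centre by the cameras, with the bowl and tub left where they were; no verdict was returned.

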